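# Slide the coil board under the inspection arch

### The arm

A 6-joint arm with a two-finger parallel gripper is mounted at the origin on the work surface. World frame = base frame: x ahead of the robot, y to its left, z up, the work surface at z = 0. Lengths are in m, angles in rad, forces in N, time in s.
With the tool pointing down it reaches from about 0.3 to 0.775 m from the base axis. Payload 14.6 kg.
Tool frame: the origin (TCP) lies between the finger pads; the fingertips stand 19 mm ahead of it and the grasp point (between the pads) is the TCP; z points along the fingers, y is the direction in which the jaws open and shut (so a half turn about z gives the same grasp; the last joint's range is limited). The gripper opens to 94 mm and grips with 3 to 60 N. Pads are 16 mm wide; open, the fingers measure 119 mm over their backs; the gripper's body (75 mm by 177 mm) begins 78 mm behind the grasp point.
Start: joints at [-1.242, 0.3, 1.521, -0, 1.321, -0.067], TCP at [0.212, -0.507, 0.224] pointing down, gripper open.
Joint ranges: [-3.03, 3.03], [-0.79, 2.21], [0.23, 2.52], [-1.04, 4.18], [0, 3.07], [-2.55, 2.55]. Speed limits (rad/s): [2.22, 2.22, 2.57, 3.14, 3.14, 3.14].

### API

Orientations are given as [roll, pitch, yaw] about the fixed x, y, z axes, in that order (R = Rz(yaw) Ry(pitch) Rx(roll)).
In Python, from station import telemetry, vision, ctrl gives the robot as it stands. The module is installed in compiled form; this text tells all that it offers.
- The arm moves only by the shell command python3 -m creep 'ROWS' [FORCE]. ROWS is JSON, a list of rows, each a list of 3 entries, a list of its own where there are three numbers: the shift along the tool's x, y, z in units of 50 mm (1.0 is 50 mm), then the turn about the tool's z in units of 8 degrees (1.0 is 8 degrees), then the opening, from 0 (shut) to 1 (fully open). In form: [[[tx, ty, tz], twist, gripper], ...]. A call has 1 to 12 rows; each row is the pose to reach, as a shift and turn from the pose commanded when the call began, along the tool's axes at that moment; what a row does not reach only later rows make up. A row lasts 1/10 s, in which the tool goes at most 50 mm and 8.59 degrees, less where a joint would pass 70% of its speed; a pose out of reach is approached as far as the arm can. A call with a gripper value outside its range is refused whole. The fingers move at their own pace and stop on an object; FORCE is the grip in N (left out, the last holds). Time passes only in rows, so rows that repeat a pose let the fingers close. It gives the time, the measured TCP pose, the force and the opening at its end, in the units of the state.
- telemetry.get_obs(): the state, without advancing time (a new reading comes with each control period).
- vision.camera(name): name is "scene" or "side" or "wrist"; returns a dict with "img" (480x640x3 uint8, red, green, blue), "depth" (480x640 float32, m along the optical axis (not along the pixel's ray), 0 where there is no reading), "vertical_fov" (degrees; the focal length in pixels is half the picture's height over the tangent of half this angle, whatever the lens; pixels are square), "cx", "cy" (the principal point, pixels), "extrinsics" (4x4, takes a point from camera to world coordinates); the wrist camera has in their place "hand_eye" (4x4, takes a point from camera to tool coordinates, whose origin is the TCP and whose axes are the flange's). Camera axes: x right, y down, z forward; pixel columns grow to the right and rows downward; lengths in m; the calibration is good to about 2 mm. A picture is of the moment at which its call begins: read the wrist's pose just before it.
- ctrl.hand_in(): hands the job in, once; it reports no verdict.
The state is a dict: "time_s": time; "qpos": joint angles; "joint_vel": joint speeds; "tau": joint torques, N m; "ee_pos": TCP position; "eef_rot": TCP orientation; "force": force on the tool from outside, world axes, zero at the start; "moment": the same for the moment, N m; "grip_width": finger opening in m.
Only numpy, scipy, OpenCV 4.12 (cv2) and the standard library are available. Lean on these libraries where they do the work, as an engineer would, in place of code of your own. Each camera call takes 0.05 s, during which the arm holds its last target.

### The job

Two board carriers wait side by side in the lanes of the inspection station. Take the one whose board bears the big round coil and slide it along its lane, under the arch, fully home against the end stop, then let go of it. Leave the carrier with the flat chips waiting where it is.

Things in the scene. Friction and masses are not known exactly. Their poses are not given: they have to be found in the camera images.
- coil_grip (a point): Coil carrier: loose black plate 220 x 82 x 10 mm, 0.2-0.4 kg, in either lane; green board with a round copper coil (50 across) on its front part, coil top 37 above the underside. At its rear stands an aluminium grip blade 30 long, 12 thick across the lane, top 68 above the underside; this point is on the blade, 40 above the underside. x: to the plate's front end, 200 ahead; z up.
- chip_grip (a point): The same point on the grip of the other carrier, of equal size and shape, whose green board bears only flat black chips. It waits in the other lane.
- station: Fixed station; origin at bench level, mid-arch; x: sliding-in direction, y across, z up. Lanes centred at y = +52.5 and -52.5 mm, from x = -340 to the end stop (face at x = +60, top 24 high), each 88 wide, floor 8 above the bench, steel rail tops 22. Carriers slide by plain friction, 1-5 N. Home: front end on the stop, grip point at x = -140. Grips start at x = -310 to -240.
- arch (a point): Middle of the front edge of the arch's roof, on its underside, 71 mm above the bench, at station x = -60, y = 0. The grey roof reaches 120 mm on from here along x, is 249 wide, top 85 above the bench, on two side walls; on it two black camera heads 60 to 110 behind this edge, up to 142 above the bench. The grips are too tall to pass; at home they stand 80 before this edge.
Mind the look-alikes: they are no part of the job. Leave any yellow look-alike of the part that bears coil_grip alone.

How it is judged:
By the outcome, as a careful person would: the job done as asked, in the order asked, and still so for the second after the job is handed in, with the robot touching nothing.
It also fails if it takes over 32 s, if anything falls off the work surface, if the arm or the gripper's body presses on something with over 40 N, if the wrist force passes 120 N, or if a joint passes its speed limit or range.

## Working session

There is one attempt and no reset: what is moved stays moved. The work goes in short steps, Python scripts to look and compute and a shell command to move; the robot and the scene stay as the last step left them, time stands still between calls to the robot, and variables do not carry over. Pictures are saved under pics/ and viewed, and the job is handed in when it is done.

```bash
mkdir -p pics; python3 - <<'E'
from station import telemetry, vision, ctrl
import cv2,numpy as np
o=telemetry.get_obs()
for k in o: print(k,np.round(o[k],4))
for n in ["scene","side","wrist"]:
    c=vision.camera(n)
    cv2.imwrite(f"pics/{n}0.png",c["img"][:,:,::-1])
    np.savez(f"{n}0.npz",**c)
    print(n,{k:np.round(v,3).tolist() for k,v in c.items() if k not in("img","depth")})
E
```

```text
time_s 0.0
qpos [-1.2416  0.3004  1.5216  0.      1.3207 -0.0666]
joint_vel [-0.      0.0002 -0.0006 -0.0017 -0.0016 -0.001 ]
tau [-3.00000e-04 -5.31802e+01 -3.52730e+01  7.08000e-02  2.44000e-02
 -1.00000e-04]
ee_pos [ 0.212  -0.5072  0.2239]
eef_rot [-3.1404e+00 -1.0000e-04  3.9580e-01]
force [ 0.3742 -0.4704 -0.0897]
moment [ 0.0082  0.0064 -0.0635]
grip_width 0.0941
scene {'vertical_fov': 43.152, 'cx': 320.005, 'cy': 247.495, 'extrinsics': [[0.57, 0.469, -0.675, 1.285], [0.822, -0.346, 0.453, -0.563], [-0.021, -0.813, -0.582, 0.764], [0.0, 0.0, 0.0, 1.0]]}
side {'vertical_fov': 43.091, 'cx': 317.067, 'cy': 241.554, 'extrinsics': [[-0.717, -0.468, 0.516, -0.102], [-0.697, 0.497, -0.517, 0.557], [-0.015, -0.73, -0.683, 0.847], [0.0, 0.0, 0.0, 1.0]]}
wrist {'vertical_fov': 72.0, 'cx': 322.329, 'cy': 236.893, 'hand_eye': [[-0.001, -0.967, -0.255, 0.074], [1.0, -0.001, -0.0, -0.0], [-0.0, -0.255, 0.967, -0.161], [0.0, 0.0, 0.0, 1.0]]}
```

View pics/scene0.png

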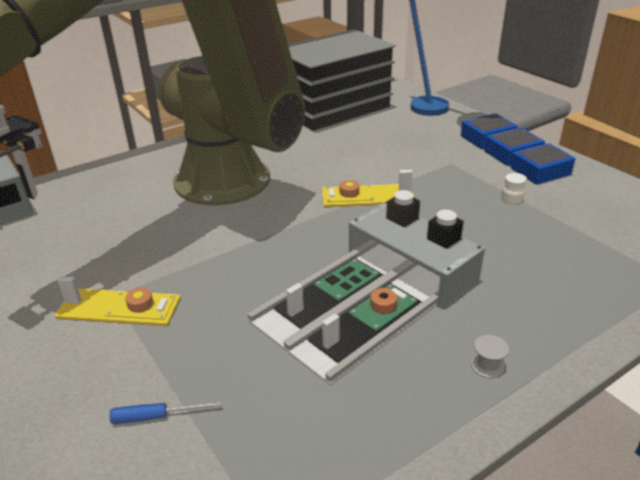

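View pics/side0.png

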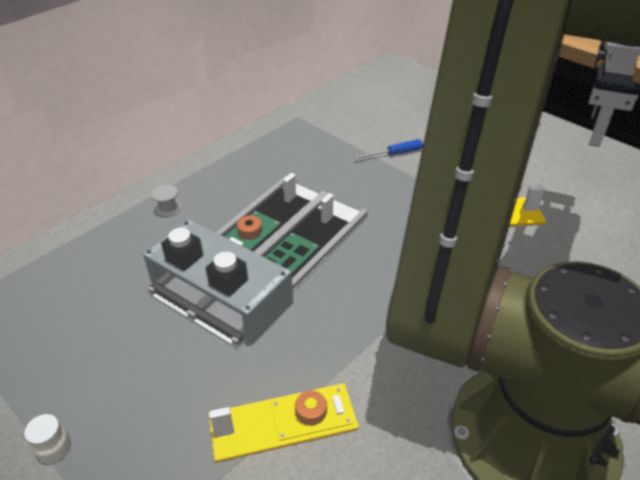

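View pics/wrist0.png

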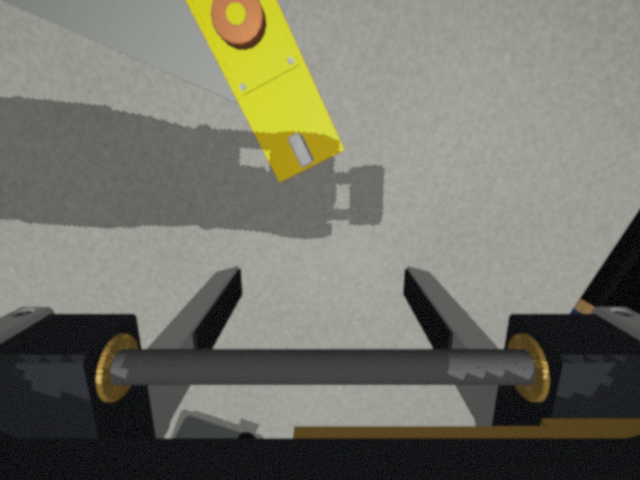

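Candidates in the scene view:
- Coil carrier in the lane: blade (331,331), coil (384,300).
- Chip carrier: blade (295,298).
- Yellow look-alikes: blades at (68,290) and (405,180).

By the description I choose the one with its blade at (331,331), and check it in a crop.

```bash
cat > h.py <<'E'
import numpy as np
def cloud(c):
    f=240/np.tan(np.radians(float(c["vertical_fov"]))/2)
    v,u=np.mgrid[0:480,0:640]; d=c["depth"]
    P=np.stack([(u-c["cx"])/f*d,(v-c["cy"])/f*d,d],-1)
    E=c["extrinsics"]; W=P@E[:3,:3].T+E[:3,3]; W[d<=0]=np.nan
    return W
def onplane(c,u,v,z):
    f=240/np.tan(np.radians(float(c["vertical_fov"]))/2)
    E=c["extrinsics"]; r=E[:3,:3]@np.array([(u-c["cx"])/f,(v-c["cy"])/f,1]); t=(z-E[2,3])/r[2]
    return E[:3,3]+t*r
E
python3 - <<'E'
import numpy as np,cv2
from h import *
c=dict(np.load("scene0.npz")); W=cloud(c)
cr=c["img"][170:400,230:500,::-1]
cv2.imwrite("pics/crop.png",cv2.resize(cr,None,fx=2.9,fy=2.6,interpolation=cv2.INTER_CUBIC))
for n,(u,v) in dict(mat=(300,420),blade=(331,325),chipblade=(295,292),coil=(384,298),board=(365,315),roof=(440,255),roofc=(403,220)).items(): print(n,W[v,u].round(4))
for name in["scene","side"]:
    c=dict(np.load(name+"0.npz")); W=cloud(c)
    roi=(np.abs(W[...,0]-.55)<.35)&(W[...,2]>0.045)&(W[...,2]<.15)
    m=roi.astype(np.uint8)
    n,l,s,ce=cv2.connectedComponentsWithStats(m)
    for i in range(1,n):
        if s[i,4]>25:
            p=W[l==i]; print(name,ce[i].round(),s[i,4],p.min(0).round(3),p.max(0).round(3),np.median(p,0).round(4))
E
```

```text
mat [ 0.7579 -0.2553  0.0015]
blade [ 0.6692 -0.132   0.0664]
chipblade [ 0.5647 -0.1362  0.0699]
coil [0.6486 0.0009 0.0448]
board [ 0.6466 -0.0407  0.024 ]
roof [0.6499 0.1337 0.0847]
roofc [0.5367 0.1396 0.1016]
scene [619.  69.] 1516 [0.2   1.227 0.045] [0.373 1.264 0.15 ] [0.2792 1.247  0.096 ]
scene [520. 141.] 2409 [0.202 0.612 0.045] [0.521 0.78  0.056] [0.3754 0.6896 0.051 ]
scene [406. 175.] 128 [0.327 0.307 0.045] [0.354 0.337 0.072] [0.3423 0.3213 0.0597]
scene [515. 180.] 259 [0.486 0.489 0.045] [0.534 0.539 0.065] [0.5144 0.5076 0.059 ]
scene [421. 237.] 6540 [0.438 0.063 0.045] [0.703 0.221 0.145] [0.6049 0.1385 0.0854]
scene [ 67. 283.] 223 [ 0.262 -0.474  0.045] [ 0.291 -0.445  0.071] [ 0.279  -0.4602  0.0601]
scene [295. 294.] 269 [ 0.552 -0.15   0.046] [ 0.568 -0.118  0.08 ] [ 0.5632 -0.1366  0.0649]
scene [383. 296.] 142 [ 0.623 -0.018  0.045] [0.667 0.026 0.049] [0.6441 0.0018 0.046 ]
scene [331. 325.] 307 [ 0.655 -0.146  0.045] [ 0.674 -0.112  0.078] [ 0.6684 -0.1317  0.0658]
scene [492. 347.] 520 [0.821 0.035 0.045] [0.877 0.092 0.05 ] [0.8487 0.0633 0.0463]
si
[... 185 characters left out ...]
de [289. 183.] 188 [ 0.652 -0.145  0.045] [ 0.669 -0.111  0.079] [ 0.6576 -0.1242  0.0652]
side [164. 193.] 287 [0.818 0.038 0.045] [0.875 0.092 0.05 ] [0.8436 0.0658 0.0468]
side [535. 192.] 187 [ 0.258 -0.473  0.045] [ 0.285 -0.442  0.071] [ 0.2697 -0.4548  0.0606]
side [327. 203.] 195 [ 0.546 -0.149  0.045] [ 0.565 -0.116  0.079] [ 0.5523 -0.1284  0.0661]
side [249. 223.] 173 [ 0.618 -0.016  0.045] [0.663 0.03  0.05 ] [0.6396 0.0068 0.0465]
side [221. 270.] 7925 [0.435 0.065 0.045] [0.698 0.221 0.148] [0.5212 0.1616 0.0861]
side [221. 416.] 323 [0.325 0.309 0.045] [0.349 0.339 0.073] [0.3345 0.3251 0.0654]
side [ 43. 431.] 933 [0.482 0.492 0.045] [0.531 0.538 0.065] [0.5013 0.5157 0.0604]
```

View pics/crop.png

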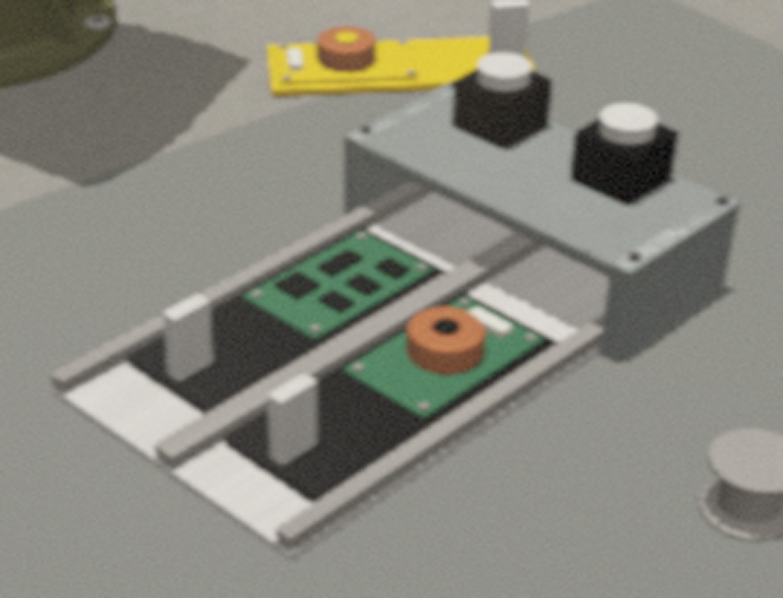

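The crop confirms it: copper coil on the carrier in the near lane (crop (445,335)), whose blade is at crop (292,420). The far lane holds the flat chips. Next I measure the station axis and the blade.

```bash
python3 - <<'E'
import numpy as np,cv2
from h import *
for name in["scene","side"]:
    c=dict(np.load(name+"0.npz")); W=cloud(c)
    x,y,z=W[...,0],W[...,1],W[...,2]
    near=(x>.42)&(x<.72)&(y>.05)&(y<.24)
    m=near&(abs(z-.085)<.004)
    p=W[m][:,:2].astype(np.float32); print(name,"roof",cv2.minAreaRect(p*1000))
    # rails: z 0.019-.026
    m=(x>.48)&(x<.74)&(y>-.2)&(y<.06)
    hsv=cv2.cvtColor(c["img"],cv2.COLOR_RGB2HSV)
    rl=(m&(abs(z-.022)<.006)&(hsv[...,1]<40)&(hsv[...,2]>100)).astype(np.uint8)
    n,l,s,ce=cv2.connectedComponentsWithStats(rl)
    for i in range(1,n):
        if s[i,4]>150:
            q=W[l==i][:,:2].astype(np.float32); vx,vy,x0,y0=cv2.fitLine(q,cv2.DIST_HUBER,0,1e-4,1e-4).ravel()
            print(" rail",s[i,4],ce[i].round(),np.degrees(np.arctan2(vy,vx)).round(2),"x at y=-.05:",(x0+(-.05-y0)*vx/vy).round(4))
    for nm,(bx,by) in dict(coil=(.661,-.128),chip=(.557,-.133)).items():
        t=(abs(x-bx)<.03)&(abs(y-by)<.03)&(z>.072)&(z<.085)
        q=W[t]; print(nm,"top",len(q),q.mean(0).round(4),cv2.minAreaRect(q[:,:2].astype(np.float32)*1000))
    # coil circle
    t=(abs(x-.642)<.04)&(abs(y-.004)<.04)&(z>.041)
    print("coil",cv2.minEnclosingCircle(W[t][:,:2].astype(np.float32)*1000))
E
```

```text
scene roof ((569.8143310546875, 141.95455932617188), (252.21104431152344, 124.67720031738281), 8.125520706176758)
 rail 309 [325. 270.] -82.29 x at y=-.05: 0.4972
 rail 1050 [334. 311.] -80.83 x at y=-.05: 0.5989
 rail 239 [270. 303.] -80.4 x at y=-.05: 0.4955
 rail 932 [374. 341.] -80.86 x at y=-.05: 0.7036
coil top 105 [ 0.6654 -0.1294  0.0752] ((664.5087280273438, -128.38133239746094), (14.365182876586914, 32.37776565551758), 12.6398286819458)
chip top 87 [ 0.5604 -0.1345  0.0753] ((558.9791870117188, -133.51748657226562), (15.107938766479492, 31.452640533447266), 8.577105522155762)
coil ((646.0252685546875, 5.422006130218506), 26.85943031311035)
side roof ((567.189208984375, 143.0726318359375), (253.79443359375, 122.76468658447266), 8.550800323486328)
 rail 439 [251. 206.] -81.09 x at y=-.05: 0.6997
 rail 803 [290. 222.] -81.16 x at y=-.05: 0.5974
 rail 654 [329. 245.] -82.02 x at y=-.05: 0.4935
coil top 64 [ 0.6606 -0.1276  0.0753] ((661.4913940429688, -128.36244201660156), (14.689958572387695, 32.30460739135742), 7.1698832511901855)
chip top 72 [ 0.5553 -0.132   0.0752] ((556.2293090820312, -133.7209014892578), (13.46458911895752, 33.30601119995117), 9.69588851928711)
coil ((640.2862548828125, 7.032265663146973), 26.871999740600586)
```

Both views agree: station yaw is about 98.7°, its origin about (0.5685, 0.1425), and the blade centre about (0.663, -0.128), which is station x ≈ -282, y ≈ -52.5. I move to a hover above it.

```bash
python3 -m creep '[[[1,-0.3,0.1],-0.9,1],[[2,-0.6,0.2],-1.8,1],[[3,-0.9,0.4],-2.7,1],[[4,-1.2,0.6],-3.6,1],[[5,-1.5,0.8],-4.5,1],[[6,-1.85,1],-5.4,1],[[7,-2.2,1.2],-6.3,1],[[8,-2.5,1.4],-7.2,1],[[9,-2.8,1.5],-8.1,1],[[10,-3.1,1.5],-9,1],[[10.8,-3.4,1.5],-9.5,1],[[11.24,-3.51,1.5],-9.5,1]]' 15
```

```text
time_s: 1.35
ee_pos: [0.6642, -0.1267, 0.1489]
eef_rot: [-3.141, -0.0, 1.726]
force: [0.4, -1.0, 0.1]
grip_width: 0.0941
```

```bash
python3 - <<'E'
from station import telemetry, vision
import cv2,numpy as np
from h import *
from scipy.spatial.transform import Rotation as R
o=telemetry.get_obs()
c=vision.camera("wrist"); cv2.imwrite("pics/wrist1.png",c["img"][:,:,::-1])
T=np.eye(4);T[:3,:3]=R.from_euler("xyz",o["eef_rot"]).as_matrix();T[:3,3]=o["ee_pos"]
c["extrinsics"]=T@c["hand_eye"]; np.savez("w1.npz",**c)
W=cloud(c); t=(abs(W[...,0]-.663)<.04)&(abs(W[...,1]+.128)<.04)&(W[...,2]>.07)&(W[...,2]<.082)
q=W[t];print(len(q),cv2.minAreaRect(q[:,:2].astype(np.float32)*1000),np.argwhere(t).mean(0))
hsv=cv2.cvtColor(c["img"],cv2.COLOR_RGB2HSV)
E
```

```text
629 ((662.3748168945312, -127.3195571899414), (11.812342643737793, 29.90614891052246), 9.121172904968262) [252.45151033 320.42925278]
```

View pics/wrist1.png

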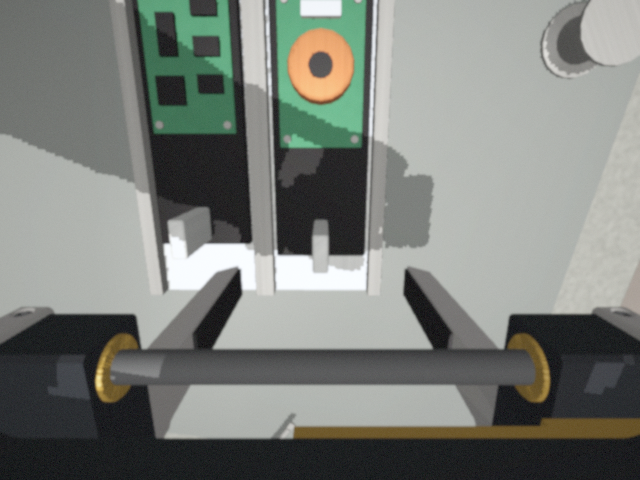

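The wrist view shows the coil carrier's blade top at (320,252), midway between the jaws, with the coil at (320,65) ahead of it and the chip blade well to the left at (185,235). I descend to TCP z = 0.050 and close.

```bash
python3 -m creep '[[[0,-0.03,0.5],0,0.6],[[0,-0.03,1],0,0.6],[[0,-0.03,1.5],0,0.6],[[0,-0.03,1.8],0,0.6],[[0,-0.03,1.98],0,0.6],[[0,-0.03,1.98],0,0.6],[[0,-0.03,1.98],0,0],[[0,-0.03,1.98],0,0],[[0,-0.03,1.98],0,0],[[0,-0.03,1.98],0,0],[[0,-0.03,1.98],0,0],[[0,-0.03,1.98],0,0]]' 20
```

```text
time_s: 2.6
ee_pos: [0.6615, -0.1291, 0.0506]
eef_rot: [3.141, 0.0, 1.722]
force: [0.1, -0.5, 0.5]
grip_width: 0.0118
```

Gripped: opening 11.8 mm on the 12 mm blade. Now I slide it most of the way.

```bash
python3 -m creep '[[[0.2,0,0],0,0],[[0.4,0,0],0,0],[[0.6,0,0],0,0],[[0.8,0,0],0,0],[[1,0,0],0,0],[[1.2,0,0],0,0],[[1.4,0,0],0,0],[[1.6,0,0],0,0],[[1.8,0,0],0,0],[[2,0,0],0,0],[[2.2,0,0],0,0],[[2.4,0,0],0,0]]'
```

```text
time_s: 3.8
ee_pos: [0.6433, -0.0097, 0.0506]
eef_rot: [3.141, 0.0, 1.722]
force: [0.4, -5.2, 3.5]
grip_width: 0.0121
```

```bash
python3 -m creep '[[[0.1,0,0],0,0],[[0.2,0,0],0,0],[[0.25,0,0],0,0],[[0.3,0,0],0,0],[[0.35,0,0],0,0]]'
```

```text
time_s: 4.3
ee_pos: [0.6408, 0.0067, 0.0506]
eef_rot: [3.141, 0.0, 1.722]
force: [0.1, -5.2, 5.3]
grip_width: 0.0123
```

```bash
python3 -m creep '[[[0.03,0,0],0,0],[[0.06,0,0],0,0],[[0.06,0,0],0,0]]'
```

```text
time_s: 4.6
ee_pos: [0.6403, 0.0098, 0.0506]
eef_rot: [3.141, -0.0, 1.722]
force: [0.1, -4.1, 6.3]
grip_width: 0.0118
```

```bash
python3 -m creep '[[[0.03,0,0],0,0],[[0.06,0,0],0,0],[[0.06,0,0],0,0]]'
```

```text
time_s: 4.9
ee_pos: [0.6402, 0.0118, 0.0506]
eef_rot: [3.141, 0.001, 1.722]
force: [4.4, -9.1, 3.6]
grip_width: 0.0118
```

```bash
python3 -m creep '[[[0.03,0,0],0,0],[[0.05,0,0],0,0],[[0.05,0,0],0,0]]'
```

```text
time_s: 5.2
ee_pos: [0.6402, 0.0126, 0.0509]
eef_rot: [3.14, 0.004, 1.721]
force: [5.5, -19.9, 4.0]
grip_width: 0.0121
```

```bash
python3 - <<'E'
from station import telemetry, vision
import cv2,numpy as np
from h import *
o=telemetry.get_obs(); print(np.round(o["force"],1),np.round(o["ee_pos"],4))
for n in["scene","side"]:
    c=vision.camera(n); cv2.imwrite(f"pics/{n}2.png",c["img"][:,:,::-1]); np.savez(n+"2.npz",**c)
E
```

```text
[  5.5 -19.9   4. ] [0.6402 0.0126 0.0509]
```

View pics/side2.png

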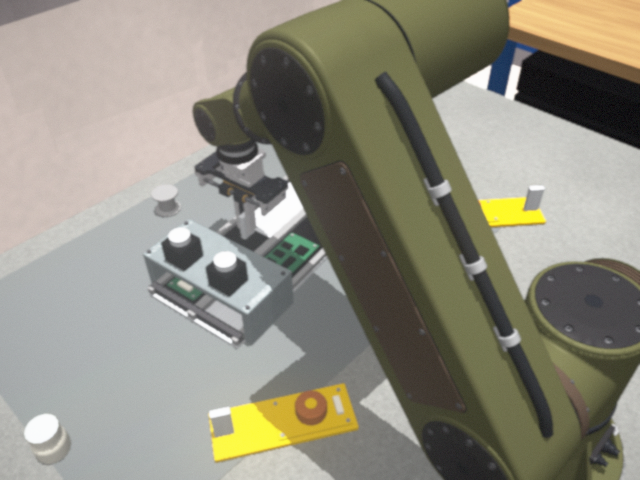

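Force rose from 5 to 20 N while the motion stalled, after about 143 mm of travel (about 141 predicted). In the side view the green board shows at the arch's far end, at (185,288). I release and lift clear.

```bash
python3 -m creep '[[[0,0,0],0,0.5],[[0,0,0],0,0.5],[[0,0,0],0,0.5],[[0,0,0],0,0.5],[[0,0,-0.4],0,0.5],[[0,0,-1],0,0.5],[[0,0,-1.8],0,0.5],[[-0.5,0,-2.6],0,0.5],[[-1.3,0,-3.2],0,0.5],[[-2.2,0,-3.6],0,0.5],[[-3,0,-3.6],0,0.5],[[-3,0,-3.6],0,0.5]]'; python3 - <<'E'
from station import telemetry, vision
import cv2,numpy as np
from h import *
from scipy.spatial.transform import Rotation as R
o=telemetry.get_obs(); print(np.round(o["force"],1),np.round(o["ee_pos"],4),o["grip_width"])
T=np.eye(4);T[:3,:3]=R.from_euler("xyz",o["eef_rot"]).as_matrix();T[:3,3]=o["ee_pos"]
og=np.array([.5685,.1425]);a=np.radians(98.9);u=np.array([np.cos(a),np.sin(a)]);v=np.array([-u[1],u[0]])
for n in["scene","side","wrist"]:
    c=vision.camera(n); cv2.imwrite(f"pics/{n}3.png",c["img"][:,:,::-1])
    if n=="wrist": c["extrinsics"]=T@c["hand_eye"]
    W=cloud(c)
    for nm,(bx,by) in dict(coil=(.640,.012),chip=(.557,-.133)).items():
        t=(abs(W[...,0]-bx)<.035)&(abs(W[...,1]-by)<.035)&(W[...,2]>.07)&(W[...,2]<.082)
        q=W[t]
        if len(q)>20:
            r=cv2.minAreaRect(q[:,:2].astype(np.float32)*1000);p=np.array(r[0])/1000-og
            print(n,nm,len(q),np.round(r[0],1),np.round(r[1],1),round(r[2],1),"station",(p@u).round(4),(p@v).round(4))
    near=(W[...,0]>.42)&(W[...,0]<.72)&(W[...,1]>.05)&(W[...,1]<.24)&(abs(W[...,2]-.085)<.004)
    if near.sum()>500: print(n,"roof",cv2.minAreaRect(W[near][:,:2].astype(np.float32)*1000))
E
```

```text
time_s: 6.5
ee_pos: [0.662, -0.1374, 0.2304]
eef_rot: [3.141, 0.001, 1.718]
force: [0.1, 0.3, -0.6]
grip_width: 0.0471
[ 0.1  0.3 -0.6] [ 0.662  -0.1374  0.2304] 0.04709539861072675
scene coil 98 [642.2  12.2] [14.7 31.9] 8.8 station -0.1402 -0.0526
scene chip 103 [ 559.6 -134.5] [14.8 31. ] 5.4 station -0.2722 0.0516
scene roof ((570.8650512695312, 140.4916229248047), (249.21168518066406, 125.16116333007812), 9.347275733947754)
side coil 90 [639.3  11.4] [14.8 32.3] 11.6 station -0.1405 -0.0497
side chip 77 [ 556.2 -133. ] [14.4 32.6] 10.2 station -0.2703 0.0548
side roof ((566.68212890625, 142.68722534179688), (252.68246459960938, 123.2776870727539), 8.861546516418457)
wrist coil 522 [641.3   8.7] [11.3 30.2] 8.2 station -0.1434 -0.0512
wrist chip 418 [ 557.5 -136. ] [12.3 29.5] 8.8 station -0.2735 0.0539
```

View pics/scene3.png

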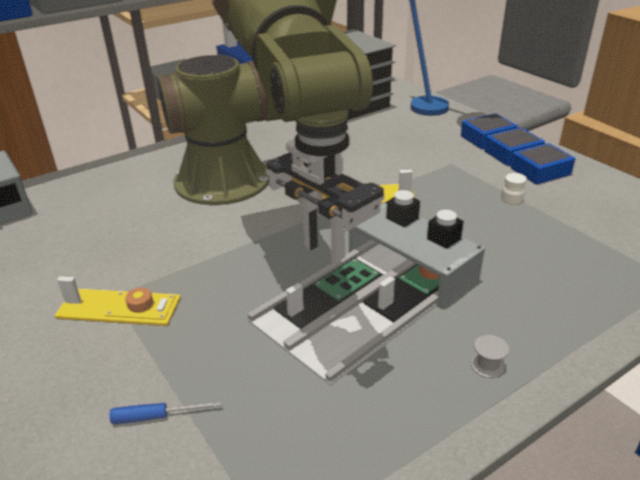

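View pics/wrist3.png

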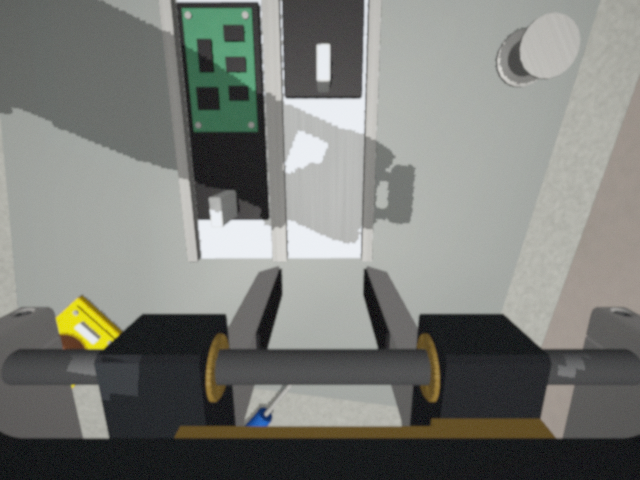

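```bash
python3 - <<'E'
import cv2
i=cv2.imread("pics/side3.png")[200:360,130:330]
cv2.imwrite("pics/side3c.png",cv2.resize(i,None,fx=3.7,fy=3.7,interpolation=cv2.INTER_CUBIC))
E
```

```text
(no output)
```

View pics/side3c.png

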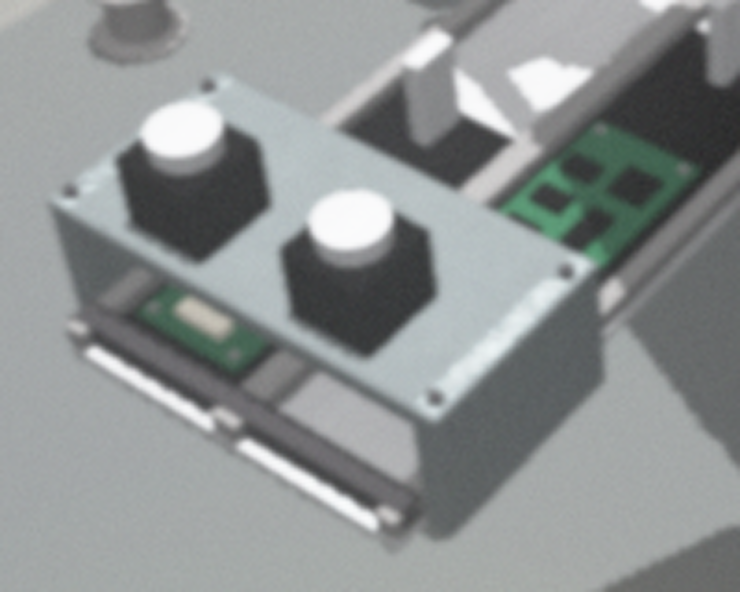

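Scene and side put the blade at station x ≈ -140, which is home; the wrist view reads -143, but it also shifts the chip blade by about -2. To see whether the carrier sprang back on release, I compare the visible board with the picture taken while it was pressed on the stop.

```bash
python3 - <<'E'
import cv2,numpy as np
a=cv2.imread("pics/side2.png",0).astype(np.float32);b=cv2.imread("pics/side3.png",0).astype(np.float32)
for nm,(x,y,w,h) in dict(board=(166,277,34,20),heads=(160,225,90,70),mat_round=(150,180,35,40)).items():
    w_=cv2.createHanningWindow((w,h),cv2.CV_32F)
    print(nm,cv2.phaseCorrelate(a[y:y+h,x:x+w],b[y:y+h,x:x+w],w_))
i=np.hstack([cv2.imread(f"pics/side{k}.png")[270:310,155:255] for k in(2,3)])
cv2.imwrite("pics/cmp.png",cv2.resize(i,None,fx=4,fy=4,interpolation=cv2.INTER_CUBIC))
E
```

```text
board ((0.07887186893721321, 0.013784017053826148), 1.0485214518176185)
heads ((-0.04356453241290836, -0.035432067160186875), 0.8676450855938005)
mat_round ((0.010200620796400273, 0.10707728542822537), 0.9903432289759319)
```

View pics/cmp.png

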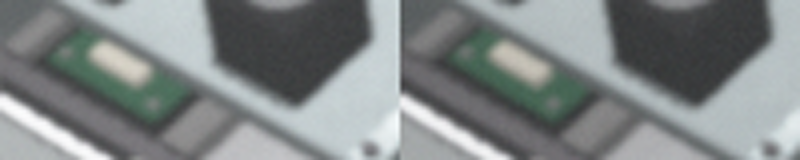

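The board hasn't moved since it was pressed on the stop (under 0.1 px, about 0.2 mm), and the chip carrier is unmoved. I hand in.

```bash
python3 - <<'E'
from station import ctrl
print(ctrl.hand_in())
E
```

```text
the job is handed in; nothing more can be done
None
```

I gripped the coil carrier's blade and slid it about 142 mm along its lane, under the arch, until it met the end stop. There the force rose from 5 to 20 N and the motion stalled. I then let go, lifted clear and handed in, with about 7 s used by the last checks.

**Coil carrier:** the scene and side cameras put its grip at station x ≈ -140 mm, which is home. Its board moved less than 0.1 px after release.

**Others:** the chip carrier stayed put within the measuring error of about 2 mm. The yellow look-alikes were not touched.

**One disagreement:** the wrist camera read -143 mm for the coil grip. It also read the chip grip 1–3 mm further back than the other two cameras did, so I took this for a bias in the wrist view.

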